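# Reverse a row of castings from cooling rack to pocket tray

### The arm

A 7-joint arm with a two-finger parallel gripper is mounted at the origin on the work surface. World frame = base frame: x ahead of the robot, y to its left, z up, the work surface at z = 0. Lengths are in m, angles in rad, forces in N, time in s.
With the tool pointing down it reaches from about 0.425 to 0.925 m from the base axis. Payload 6.8 kg.
Tool frame: the origin (TCP) lies on the centre line of the jaws, within the pads' length; the fingertips stand ahead of it and the grasp point (between the pads) lies 11 mm behind it (r.tcp_to_tips is the z of the fingertips in the tool frame, in m); z points along the fingers, y is the line along which they close (so a half turn about z gives the same grasp; the last joint's range is limited). The gripper opens to 85 mm and grips with 20 to 120 N. Pads are 22 mm wide; open, the fingers measure 114 mm over their backs; the gripper's body (76 mm by 85 mm) begins 54 mm behind the grasp point. The pads swing forward as they close: fully open they stand 13 mm farther back than shut.
Start: joints at [1.214, 0.477, 0.022, 1.555, -0.011, 1.109, -0.083], TCP at [0.166, -0.654, 0.239] pointing down, gripper open.
Joint ranges: [-2.96, 2.96], [-0.34, 2.1], [-1.41, 1.46], [0.24, 2.44], [-1.37, 4.51], [0.17, 1.92], [-2.96, 2.96]. Speed limits (rad/s): [2.39, 2.39, 3.14, 3.14, 3.14, 3.14, 3.14].

### API

Orientations are given as a rotation vector (axis times angle).
In Python, from bench import r, optics gives the robot as it stands.
- The arm moves only by the shell command python3 -m creep 'ROWS' [FORCE]. ROWS is a JSON object whose one key "rows" holds a list of rows, each a list of 7 numbers: the shift along the tool's x, y, z in units of 25 mm (1.0 is 25 mm), then the turn, a rotation vector about the tool's x, y, z in units of 8 degrees (1.0 is 8 degrees), then the finger opening in mm, from 0 to 85.4. A call has 1 to 10 rows; each row is the pose to reach, as a shift and turn from the pose commanded when the call began, along the tool's axes at that moment; what a row does not reach only later rows make up. A row lasts 1/8 s, in which the tool goes at most 62.5 mm and 10.7 degrees, less where a joint would pass 70% of its speed; a pose out of reach is approached as far as the arm can. A call with a gripper value outside its range is refused whole. The fingers move at their own pace and stop on an object; FORCE is the grip in N (left out, the last holds). Time passes only in rows, so rows that repeat a pose let the fingers close. It gives the time, the measured TCP pose, the force, the opening and the grip force at its end, in the units of the state.
- r.get_obs(): the state, without advancing time (a new reading comes with each control period).
- optics.grab_frame(name): name is "scene" or "side" or "wrist"; returns a dict with "color" (480x640x3 uint8, blue, green, red), "K" (3x3 intrinsics, pixels), "dist_coeffs" ([k1, k2, p1, p2, k3] as OpenCV has them; the pictures are not rectified), "R" (3x3) and "t" (3): a world point X has camera coordinates R X + t. Camera axes: x right, y down, z forward; pixel columns grow to the right and rows downward; lengths in m; the calibration is good to about 2 mm. A picture is of the moment at which its call begins. There is no depth.
- r.hand_in(): hands the job in; it is judged then, once.
The state is a dict: "clock": time; "joints": joint angles; "qvel": joint speeds; "tau": joint torques, N m; "tcp_pos": TCP position; "orientation": TCP orientation; "contact_force": force on the tool from outside, world axes, zero at the start; "moment": the same for the moment, N m; "grip_width": finger opening in m; "gripper_force": force on a finger pad.
Only numpy, scipy, OpenCV 4.12 (cv2) and the standard library are available. Lean on these libraries where they do the work, as an engineer would, in place of code of your own. Each camera call takes 0.05 s, during which the arm holds its last target. There are 200 camera calls.

### The job

The four chess castings on the cooling rack stand in the order they were poured. Move them into the dark wooden pocket tray in the reverse order, one to a pocket: the casting nearest the rack's handle goes into the pocket farthest from the tray's handle, the next into the next pocket, and so on, so that the one farthest from the rack's handle ends up beside the tray's handle. Set each one down gently, do not drop it or let it fall over, and leave all four standing upright on the pocket floors.

Things in the scene. Friction and masses are not known exactly. Their poses are not given: they have to be found in the camera images.
- king: King: tallest, 85 mm high; upright round stem 21 to 23 mm across from 14 to 58 mm up, a 30 mm crown above it and a small cross on top. Best gripped on the stem, 46 mm above its underside. Bare white-metal chess casting, 220 g, base 36 mm across, 10 mm high. Origin: centre of underside, z up. Starts on its pad, turned up to 0.25 rad from the pad's axes.
- rook: Rook (castle): 57 mm high; round stem 25 mm across from 14 to 42 mm up, then a flat turret 32 mm across with four battlements. Best gripped on the stem, 36 mm above its underside. Bare white-metal chess casting, 190 g, base 36 mm across, 10 mm high. Origin: centre of underside, z up. Starts on its pad, turned up to 0.25 rad from the pad's axes.
- pawn: Pawn: smallest, 55 mm high; stem 21 to 23 mm across from 14 to 30 mm up under a ball head 25 mm across centred 42 mm up. Best gripped 38 mm above its underside. Bare white-metal chess casting, 140 g, base 36 mm across, 10 mm high. Origin: centre of underside, z up. Starts on its pad, turned up to 0.25 rad from the pad's axes.
- knight: Knight (horse's head): 70 mm high; neck 20 mm thick, flat cheeks facing its own +x and -x from 13 to 49 mm up, nose along its own +y, ears on top. Best gripped across the cheeks, 36 mm above its underside. Bare white-metal chess casting, 180 g, base 36 mm across, 10 mm high. Origin: centre of underside, z up. Starts on its pad, turned up to 0.25 rad from the pad's axes.
- pad_king: Fixed terracotta pad, 50 x 50 x 5 mm, where the king stands at the start; origin: centre of its underside, 12 mm above the table. The four pads lie 66 mm apart in a row on the fixed steel cooling rack (84 x 336 x 12 mm). Every pad's +y runs along the row towards the rack's end with the brass bow handle (153 mm from the row's middle, top 43 mm above the table).
- pad_rook: Fixed terracotta pad, 50 x 50 x 5 mm, where the rook stands at the start; origin: centre of its underside, 12 mm above the table. The four pads lie 66 mm apart in a row on the fixed steel cooling rack (84 x 336 x 12 mm). Every pad's +y runs along the row towards the rack's end with the brass bow handle (153 mm from the row's middle, top 43 mm above the table).
- pad_pawn: Fixed terracotta pad, 50 x 50 x 5 mm, where the pawn stands at the start; origin: centre of its underside, 12 mm above the table. The four pads lie 66 mm apart in a row on the fixed steel cooling rack (84 x 336 x 12 mm). Every pad's +y runs along the row towards the rack's end with the brass bow handle (153 mm from the row's middle, top 43 mm above the table).
- pad_knight: Fixed terracotta pad, 50 x 50 x 5 mm, where the knight stands at the start; origin: centre of its underside, 12 mm above the table. The four pads lie 66 mm apart in a row on the fixed steel cooling rack (84 x 336 x 12 mm). Every pad's +y runs along the row towards the rack's end with the brass bow handle (153 mm from the row's middle, top 43 mm above the table).
- tray: Fixed dark wooden pocket tray, 78 mm along its x by 336 mm along its y, 14 mm high. Four square pockets in a row along its y (54 x 54 mm inside), centres at y = -99, -33, +33 and +99 mm, x = 0; pocket floor 6 mm above the table, walls 8 mm above that floor, 12 mm wide. Origin: centre of its underside.
- tray_handle: Fixed brass bow handle, 62 mm wide across the tray and 31 mm high, on top of one end of the tray: at its y = +153 or -153 mm, varying from start to start (the other end is bare). Origin: its foot's centre, 14 mm above the table. The pocket centres lie 54, 120, 186 and 252 mm from it.
Things that resemble listed ones, but are neither listed nor needed, are in the scene too. What is shaped like the king but green or purple is not meant.

How it is judged:
By the outcome, as a careful person would: the job done as asked, in the order asked, and still so for the second after the job is handed in, with the robot touching nothing.
It also fails if it takes over 104 s, if anything falls off the work surface, if the arm or the gripper's body presses on something with over 40 N, if the wrist force passes 120 N, or if a joint passes its speed limit or range.

## Working session

There is one attempt and no reset: what is moved stays moved. The work goes in short steps, Python scripts to look and compute and a shell command to move; the robot and the scene stay as the last step left them, time stands still between calls to the robot, and variables do not carry over. Pictures are saved under pics/ and viewed, at most 14 in all, crops included, and the job is handed in when it is done.

```bash
ls; mkdir -p pics
python3 - <<'E'
from bench import r, optics
import cv2, json, numpy as np
for n in("scene","side"):
    f=optics.grab_frame(n); cv2.imwrite(f"pics/{n}0.png",f["color"]); print(n,f["R"],f["t"],f["K"],f["dist_coeffs"])
o=r.get_obs(); print(o, r.tcp_to_tips)
E
```

```text
pics
scene [[ 0.15674614  0.98748377 -0.01750553]
 [ 0.652808   -0.11689018 -0.74845067]
 [-0.74112912  0.105889   -0.66295939]] [-0.07757485 -0.35199616  1.54094355] [[499.23544707   0.         324.81063766]
 [  0.         499.23544707 238.97836934]
 [  0.           0.           1.        ]] [-0.11412209  0.          0.          0.          0.        ]
side [[ 0.97582275 -0.21816252  0.01323189]
 [-0.10979491 -0.54165061 -0.83340248]
 [ 0.18898425  0.81180031 -0.55250812]] [-0.54419175  0.11198187  0.95232902] [[534.38747072   0.         322.72279003]
 [  0.         534.38747072 241.87361079]
 [  0.           0.           1.        ]] [-0.04014014  0.          0.          0.          0.        ]
{'clock': 0.1, 'joints': array([ 1.21390663,  0.4777272 ,  0.02237897,  1.55632362, -0.01155308,
        1.10929977, -0.0831104 ]), 'qvel': array([ 0.00088494, -0.00116764, -0.00194962, -0.00146376,  0.00201604,
        0.00039815, -0.00145713]), 'tau': array([ 4.38118717e-03, -5.97759497e+01,  1.61387924e+00, -2.81950414e+01,
        1.29395377e-02,  5.02920346e-03,  1.66576802e-05]), 'tcp_pos': array([ 0.16606539, -0.65372973,  0.2384293 ]), 'orientation': array([-3.11573452e+00, -3.89520122e-01,  4.53620803e-04]), 'contact_force': array([ 0.01143688, -0.339018  ,  0.32955685]), 'moment': array([-0.00511822,  0.04804747,  0.03985738]), 'gripper_force': 0.0, 'grip_width': 0.0854862161536801} 0.008
```

View pics/scene0.png

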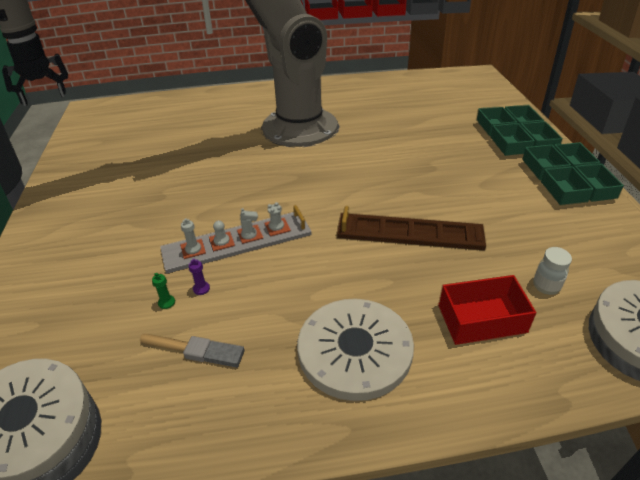

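View pics/side0.png

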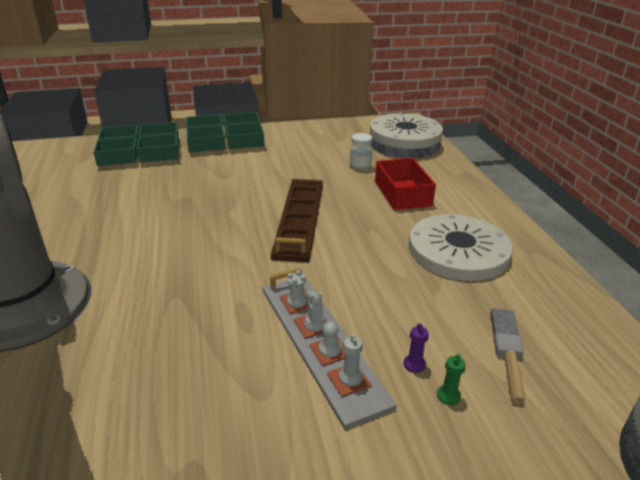

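In the scene image, the order from the rack handle (299,217) is rook (277,218), knight (249,225), pawn (221,236), king (190,238). The tray handle is at (345,220), so the farthest pocket is the right one, near (467,233). The lookalikes for the king are green (163,290) and purple (199,277); the king I want is the white one at (190,238). Next I'll measure and take a close crop.

```bash
cat > h.py <<'E'
from bench import r, optics
import cv2, numpy as np
from scipy.spatial.transform import Rotation as Ro
def ray(f,uv):
    p=cv2.undistortPoints(np.array(uv,float).reshape(-1,1,2),f["K"],np.array(f["dist_coeffs"],float)).reshape(-1,2)
    d=np.c_[p,np.ones(len(p))]@f["R"]; return -f["R"].T@f["t"],d
def plane(f,uv,z):
    c,d=ray(f,uv); return c+d*((z-c[2])/d[:,2])[:,None]
def tri(f1,u1,f2,u2):
    A=np.zeros((3,3));b=np.zeros(3)
    for f,u in((f1,u1),(f2,u2)):
        c,d=ray(f,[u]);d=d[0]/np.linalg.norm(d[0]);P=np.eye(3)-np.outer(d,d);A+=P;b+=P@c
    return np.linalg.solve(A,b)
def proj(f,X):
    return cv2.projectPoints(np.array(X,float).reshape(-1,3),cv2.Rodrigues(f["R"])[0],np.array(f["t"],float),f["K"],np.array(f["dist_coeffs"],float))[0].reshape(-1,2)
def go(x,y,z,yaw):
    "shift (25 mm units) and turn (8deg units) in tool axes to reach TCP x,y,z, tool down, tool y axis along yaw (mod pi)"
    o=r.get_obs();R=Ro.from_rotvec(o["orientation"])
    best=None
    for a in(yaw,yaw+np.pi):
        ty=np.array([np.cos(a),np.sin(a),0]);tz=np.array([0,0,-1.]);T=Ro.from_matrix(np.c_[np.cross(ty,tz),ty,tz])
        v=(R.inv()*T).as_rotvec()
        if best is None or np.linalg.norm(v)<np.linalg.norm(best):best=v
    s=R.inv().apply(np.array([x,y,z])-o["tcp_pos"])/.025
    print("shift",s.round(2),"turn",(np.degrees(best)/8).round(2),"rot-alt" )
E
python3 - <<'E'
from h import *
fs={n:optics.grab_frame(n) for n in("scene","side","wrist")}
for n,f in fs.items():
    hsv=cv2.cvtColor(f["color"],cv2.COLOR_BGR2HSV)
    if n!="wrist":
        m=((hsv[...,0]<10)&(hsv[...,1]>110)&(hsv[...,2]>110)).astype('uint8')
        roi=(150,190,320,275) if n=="scene" else (255,260,400,425)
        k=np.zeros_like(m);k[roi[1]:roi[3],roi[0]:roi[2]]=1
        cs,_=cv2.findContours(m*k,cv2.RETR_EXTERNAL,cv2.CHAIN_APPROX_NONE)
        print(n)
        for c in cs:
            if len(c)>10:
                P=plane(f,c.reshape(-1,2),.017)[:,:2]
                print(" pad",cv2.boundingRect(c),[np.round(q,4) for q in cv2.minAreaRect(P.astype('f4'))])
        # tray outline
        m=((hsv[...,0]<15)&(hsv[...,2]<95)&(hsv[...,1]>80)).astype('uint8')
        roi=(330,200,500,260) if n=="scene" else (260,170,335,270)
        k=np.zeros_like(m);k[roi[1]:roi[3],roi[0]:roi[2]]=1
        cs,_=cv2.findContours(m*k,cv2.RETR_EXTERNAL,cv2.CHAIN_APPROX_NONE)
        c=max(cs,key=cv2.contourArea);P=plane(f,c.reshape(-1,2),.010)[:,:2]
        print(" tray",cv2.boundingRect(c),[np.round(q,4) for q in cv2.minAreaRect(P.astype('f4'))])
a=cv2.resize(fs["scene"]["color"][190:310,140:330],None,fx=2.5,fy=2.5);b=cv2.resize(fs["side"]["color"][255:425,250:480],None,fx=1.9,fy=1.9)
h=max(a.shape[0],b.shape[0]);o=np.zeros((h,800,3),'uint8');o[:a.shape[0],:min(a.shape[1],475)]=a[:,:475]
w=min(325,b.shape[1]);o[:b.shape[0],475:475+w]=b[:,:w];cv2.imwrite("pics/crop1.png",o)
print(-fs["wrist"]["R"].T@fs["wrist"]["t"],fs["wrist"]["R"],fs["wrist"]["K"])
E
```

```text
scene
 pad (181, 243, 5, 6) [array([ 0.5227, -0.3258]), array([0.016, 0.009]), np.float64(3.2708)]
 pad (184, 239, 22, 19) [array([ 0.5347, -0.303 ]), array([0.05  , 0.0467]), np.float64(11.1394)]
 pad (209, 236, 6, 6) [array([ 0.5097, -0.2635]), array([0.0108, 0.0173]), np.float64(77.8158)]
 pad (212, 232, 23, 19) [array([ 0.5217, -0.2395]), array([0.049, 0.049]), np.float64(13.0525)]
 pad (237, 229, 5, 5) [array([ 0.4942, -0.2001]), array([0.0092, 0.0143]), np.float64(69.5439)]
 pad (241, 225, 21, 18) [array([ 0.5147, -0.1654]), array([0.0365, 0.0639]), np.float64(56.622)]
 pad (269, 218, 21, 18) [array([ 0.5016, -0.1003]), array([0.0364, 0.0646]), np.float64(55.147)]
 tray (337, 214, 149, 36) [array([0.5547, 0.1904]), array([0.3337, 0.0894]), np.float64(72.8154)]
side
 pad (363, 375, 8, 11) [array([ 0.5538, -0.3118]), array([0.0045, 0.0209]), np.float64(11.554)]
 pad (328, 368, 24, 28) [array([ 0.5144, -0.3063]), array([0.0216, 0.0501]), np.float64(7.7669)]
 pad (341, 349, 4, 9) [array([ 0.5333, -0.2507]), array([0.0175, 0.0047]), np.float64(75.7853)]
 pad (310, 341, 27, 24) [array([ 0.4998, -0.2424]), array([0.0243, 0.0498]), np.float64(21.531)]
 pad (338, 339, 5, 6) [array([ 0.5354, -0.225 ]), array([0.0018, 0.0129]), np.float64(14.3292)]
 pad (295, 316, 19, 21) [array([ 0.4854, -0.1774]), array([0.0199, 0.0492]), np.float64(7.3373)]
 pad (280, 295, 16, 18) [array([ 0.4682, -0.1139]), array([0.0135, 0.0481]), np.float64(9.01)]
 tray (272, 180, 50, 82) [array([0.5456, 0.1912]), array([0.3521, 0.0779]), np.float64(72.9106)]
[ 0.22998436 -0.63743557  0.37256128] [[ 0.24627845 -0.96919798 -0.00148124]
 [-0.93576681 -0.2381808   0.26001997]
 [-0.25236363 -0.06265122 -0.9656021 ]] [[400.40332465   0.         315.92742776]
 [  0.         400.40332465 238.50928713]
 [  0.           0.           1.        ]]
```

View pics/crop1.png

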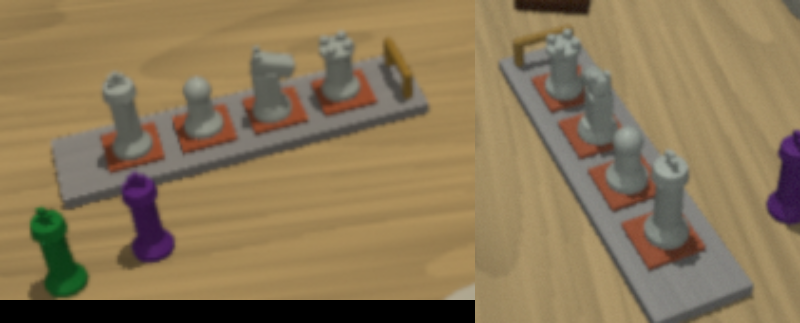

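```bash
python3 -c "
from h import *
go(.505,-.21,.27,np.radians(12))"
```

```text
shift [ 17.51 -13.88  -1.24] turn [-1.000e-02 -0.000e+00 -1.097e+01] rot-alt
```

```bash
python3 -m creep '{"rows":[[2,-1.5,-0.3,0,0,-1,85],[4,-3,-0.5,0,0,-2.2,85],[6,-4.6,-0.7,0,0,-3.4,85],[8,-6.2,-0.9,0,0,-4.6,85],[10,-7.8,-1.2,0,0,-5.8,85],[12,-9.4,-1.2,0,0,-7,85],[14,-11,-1.2,0,0,-8.2,85],[16,-12.5,-1.2,0,0,-9.4,85],[17.5,-13.9,-1.2,0,0,-10.5,85],[17.5,-13.9,-1.2,0,0,-11,85]]}'; python3 -c "
from h import *
f=optics.grab_frame('wrist');cv2.imwrite('pics/w1.png',f['color']);go(.505,-.21,.27,np.radians(12));print(r.get_obs()['joints'])
print(-f['R'].T@f['t'])"
```

```text
clock: 1.5
tcp_pos: [0.5075, -0.2038, 0.2697]
orientation: [1.956, 2.458, 0.005]
contact_force: [0.7, -1.6, 0.0]
grip_width: 0.0851
gripper_force: 0.0
shift [-0.11 -0.07 -0.02] turn [ 0.01 -0.    0.11] rot-alt
[ 0.68977976  0.27897743 -0.50004463  1.80234166  0.14792393  1.09707627
  0.36266516]
[ 0.4927695  -0.13970571  0.40369259]
```

View pics/w1.png

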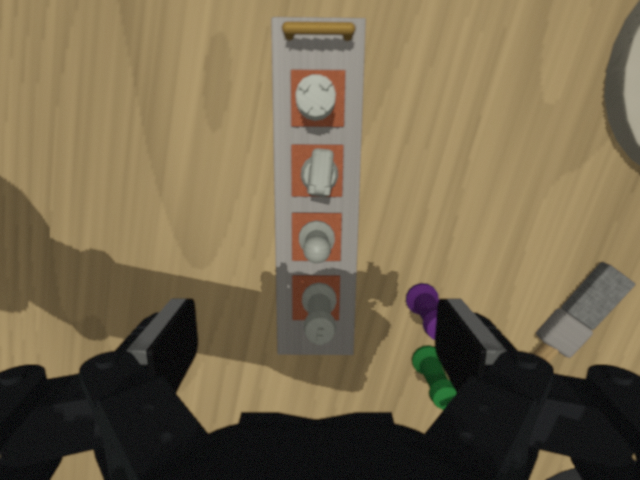

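The wrist view shows the rack with its handle at (319,29), then the rook (316,97), knight (320,172), pawn (317,240) and king (319,315). The order matches. The green and purple pieces sit to the right, off the rack.

Run:
```python
from h import *
from scipy.optimize import least_squares
f=optics.grab_frame("wrist");hsv=cv2.cvtColor(f["color"],cv2.COLOR_BGR2HSV)
m=((hsv[...,0]<12)&(hsv[...,1]>120)).astype('uint8');k=np.zeros_like(m);k[55:335,280:355]=1;m*=k
cs,_=cv2.findContours(m,cv2.RETR_EXTERNAL,cv2.CHAIN_APPROX_NONE)
ys=[96,171,238,297];names=["rook","knight","pawn","king"]
pc=[]
for n,y in zip(names,ys):
    c=np.vstack([c.reshape(-1,2) for c in cs if len(c)>8 and abs(c.reshape(-1,2)[:,1].mean()-y)<30])
    P=plane(f,c,.017)[:,:2];(cx,cy),s,a=cv2.minAreaRect(P.astype('f4'));pc.append((cx,cy))
    hull=cv2.convexHull(c);M=np.zeros_like(m);cv2.fillConvexPoly(M,hull,1);M=cv2.erode(M,np.ones((3,3)))
    h=((M>0)&(m==0)).astype('uint8');h=cv2.morphologyEx(h,cv2.MORPH_OPEN,np.ones((3,3)))
    q=max(cv2.findContours(h,cv2.RETR_EXTERNAL,cv2.CHAIN_APPROX_NONE)[0],key=cv2.contourArea)
    Q=plane(f,q.reshape(-1,2),.024)[:,:2]
    b=least_squares(lambda p:np.hypot(*(Q-p).T)-.018,[cx,cy],loss='cauchy',f_scale=.001)
    print(n,"pad",np.round([cx,cy],4),np.round(s,3),round(a,1),"base",b.x.round(4),"inl",(abs(b.fun)<.0015).mean().round(2))
pc=np.array(pc);d=np.diff(pc,axis=0);print(np.hypot(*d.T),"row angle",np.degrees(np.arctan2(*(pc[0]-pc[3])[::-1])), "mid",pc.mean(0))
v=(hsv[...,1]<40)&(hsv[...,2]>165);K=np.zeros_like(v);K[140:205,296:345]=1
q=np.argwhere(v&K)[:,::-1]
print("v",len(q),hsv[150:190:8,320,2],hsv[172,300:345:5,2]);
P=plane(f,q,.075)[:,:2];print(cv2.minAreaRect(P.astype('f4')))
u,s,vt=np.linalg.svd(P-P.mean(0),full_matrices=False);print(np.degrees(np.arctan2(vt[0,1],vt[0,0])))
cv2.imwrite("pics/kn.png",cv2.resize(f["color"][135:270,280:360],None,fx=4,fy=4))
```

```text
rook pad [ 0.4889 -0.1101] [0.048 0.048] 12.9 base [ 0.4868 -0.1109] inl 0.65
knight pad [ 0.5028 -0.1743] [0.047 0.048] 12.2 base [ 0.5052 -0.1762] inl 0.53
pawn pad [ 0.5166 -0.2381] [0.048 0.049] 12.1 base [ 0.5167 -0.2381] inl 0.72
king pad [ 0.5303 -0.3019] [0.048 0.048] 12.8 base [ 0.5334 -0.3006] inl 0.7
[0.06569302 0.06520167 0.06530145] row angle 102.18327898045747 mid [ 0.50966462 -0.20611957]
v 309 [160 165 167 168 166] [154 119 162 150 167 167 160 136 119]
((0.500861644744873, -0.16937881708145142), (0.01704411581158638, 0.02687118574976921), 9.966609954833984)
-91.41712239679296
```

View pics/kn.png

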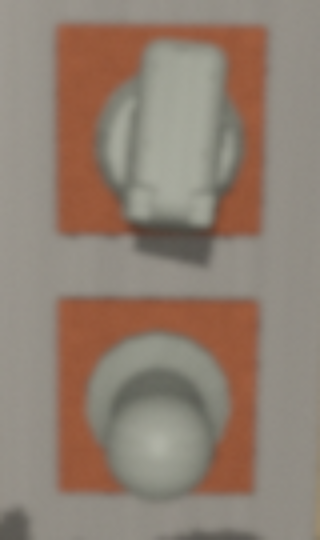

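```bash
python3 -c "
from h import *
go(.4868,-.1109,.042,np.radians(12.2))"
```

```text
shift [3.98 0.13 9.09] turn [-0.   -0.    0.02] rot-alt
```

```bash
python3 -m creep '{"rows":[[2,0,1,0,0,0,70],[4,0.1,3,0,0,0,70],[4,0.1,5,0,0,0,70],[4,0.1,6.5,0,0,0,70],[4,0.1,7.8,0,0,0,70],[4,0.1,8.6,0,0,0,70],[4,0.1,9.1,0,0,0,70],[4,0.1,9.1,0,0,0,70]]}'; python3 -c "
from h import *
go(.4868,-.1109,.042,np.radians(12.2))
f=optics.grab_frame('wrist');s=optics.grab_frame('side')['color'];cv2.imwrite('pics/w2.png',np.hstack([cv2.resize(f['color'],(480,360)),cv2.resize(s[230:400,230:380],(317,360))]))"
```

```text
clock: 2.6
tcp_pos: [0.4854, -0.112, 0.0414]
orientation: [-1.973, -2.443, 0.001]
contact_force: [0.9, 0.1, 0.8]
grip_width: 0.0701
gripper_force: 0.0
shift [ 0.03  0.06 -0.03] turn [-0.01 -0.   -0.01] rot-alt
```

View pics/w2.png

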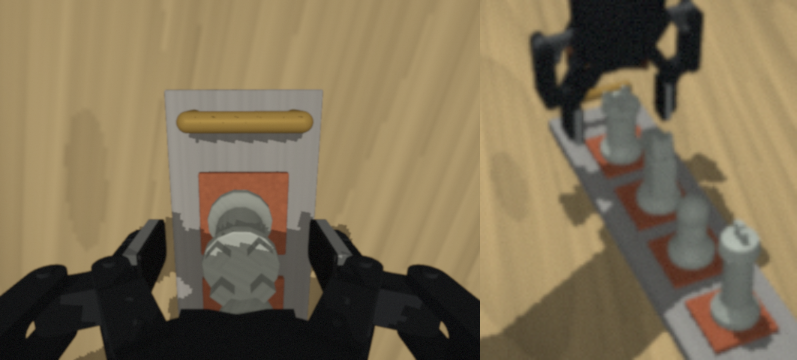

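The rook, at (240,245) in the left half, sits centred between the open fingers, so I'll grip and lift.

```bash
python3 -m creep '{"rows":[[0,0.05,0,0,0,0,20],[0,0.05,0,0,0,0,20],[0,0.05,0,0,0,0,20],[0,0.05,0,0,0,0,20],[0,0.05,0,0,0,0,20],[0,0.05,0,0,0,0,20]]}' 45
```

```text
clock: 3.45
tcp_pos: [0.4876, -0.1114, 0.0425]
orientation: [1.971, 2.445, 0.0]
contact_force: [-1.7, 0.4, 4.7]
grip_width: 0.0296
gripper_force: 43.9
```

```bash
python3 -m creep '{"rows":[[0,0,0,0,0,0,20],[0,0,0,0,0,0,20]]}' 45;  python3 -c "
from h import *
f=optics.grab_frame('wrist');s=optics.grab_frame('side')['color'];cv2.imwrite('pics/w3.png',np.hstack([cv2.resize(f['color'],(480,360)),cv2.resize(s[250:330,250:320],(317,360))]))"
```

```text
clock: 3.7
tcp_pos: [0.4876, -0.1113, 0.0425]
orientation: [1.971, 2.445, 0.0]
contact_force: [-1.3, 0.3, 6.1]
grip_width: 0.0293
gripper_force: 43.9
```

View pics/w3.png

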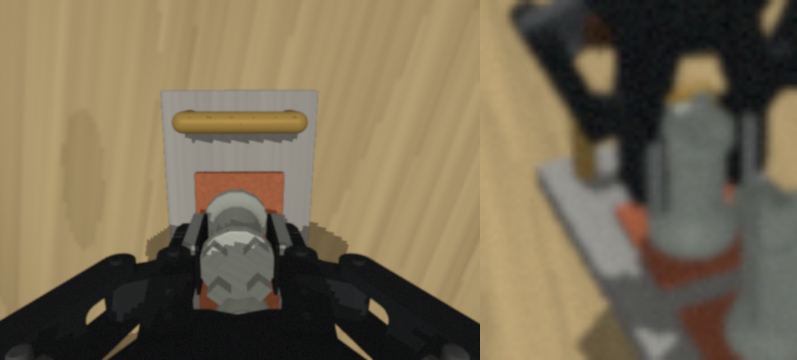

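The grip stopped at 29 mm rather than 25 with an upward force, so the pads are touching the turret's edge. I'll reopen slightly, go 4 mm lower and grip again.

```bash
python3 -m creep '{"rows":[[0,0,0,0,0,0,45],[0,0,0,0,0,0,45],[0,0,0.16,0,0,0,45],[0,0,0.16,0,0,0,20],[0,0,0.16,0,0,0,20],[0,0,0.16,0,0,0,20],[0,0,0.16,0,0,0,20],[0,0,0.16,0,0,0,20]]}' 45
```

```text
clock: 4.8
tcp_pos: [0.4871, -0.1112, 0.0378]
orientation: [-1.972, -2.446, 0.0]
contact_force: [-0.2, 0.2, -2.5]
grip_width: 0.0295
gripper_force: 44.5
```

```bash
python3 -m creep '{"rows":[[0,0,-0.5,0,0,0,20],[0,0,-1.5,0,0,0,20],[0,0,-3,0,0,0,20],[0,0,-5,0,0,0,20],[0,0,-5,0,0,0,20]]}'; python3 -c "
from h import *
go(.53,.15,.25,np.radians(-17))"
```

```text
clock: 5.42
tcp_pos: [0.49, -0.1113, 0.1672]
orientation: [1.967, 2.44, 0.006]
contact_force: [0.7, -0.0, -2.5]
grip_width: 0.03
gripper_force: 44.7
shift [ 9.86  3.81 -3.32] turn [0.06 0.01 3.66] rot-alt
```

```bash
python3 -m creep '{"rows":[[1,0.4,-1,0,0,0.4,20],[2.6,1,-2,0,0,1,20],[4.4,1.7,-3,0,0,1.7,20],[6.2,2.4,-3.3,0,0,2.4,20],[8,3.1,-3.3,0,0,3.1,20],[9.4,3.6,-3.3,0,0,3.6,20],[9.9,3.8,-3.3,0,0,3.7,20],[9.9,3.8,-3.3,0,0,3.7,20],[9.9,3.8,-3.3,0,0,3.7,20]]}'; python3 -c "
from h import *
f=optics.grab_frame('wrist');cv2.imwrite('pics/w4.png',f['color']);print(r.get_obs()['joints'])
hsv=cv2.cvtColor(f['color'],cv2.COLOR_BGR2HSV);print(hsv[40:300:20,320])"
```

```text
clock: 6.55
tcp_pos: [0.5271, 0.1496, 0.2448]
orientation: [2.532, 1.86, -0.002]
contact_force: [-0.4, -0.3, -2.5]
grip_width: 0.0294
gripper_force: 44.8
[ 0.08684698  0.31978146 -0.58279255  1.82307046  0.20046208  1.05859551
 -0.87586973]
[[ 12 156  90]
 [ 12 150  90]
 [ 14 165  62]
 [ 12 159  90]
 [ 12 154  93]
 [ 12 153  95]
 [ 11 149  77]
 [ 12 155  97]
 [ 12 152  94]
 [ 12 149  94]
 [ 12 153  90]
 [ 33  21 123]
 [ 33  18 141]]
```

View pics/w4.png

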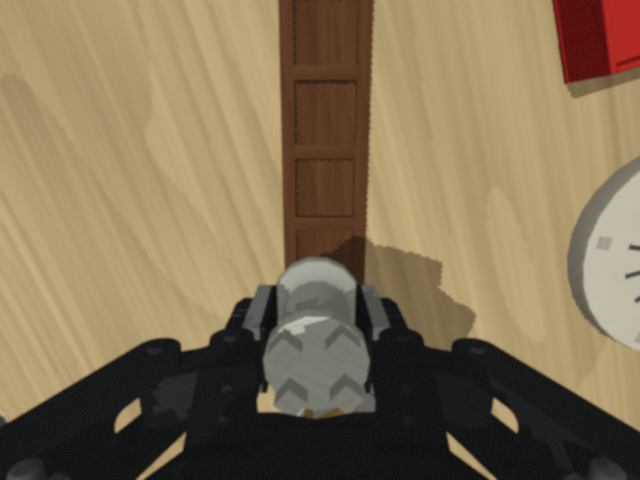

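The view shows the tray's pockets at (325,30), (325,112), (325,188) and (325,245), with dividers at rows of about 73, 152 and 222. The rook is held upright.

Run:
```python
from h import *
f=optics.grab_frame("wrist");hsv=cv2.cvtColor(f["color"],cv2.COLOR_BGR2HSV)
m=(hsv[...,2]<110)&(hsv[...,1]>120)
L=[];Rr=[]
for y in range(10,215,5):
    x=np.where(m[y,260:400])[0]+260;L.append((x[0],y));Rr.append((x[-1]+1,y))
def fit(p,z):
    P=plane(f,p,z)[:,:2].astype('f4');v=cv2.fitLine(P,cv2.DIST_HUBER,0,.001,.001).ravel();return v
l=fit(L,.014);q=fit(Rr,.014)
for v in(l,q):print(np.degrees(np.arctan2(v[1],v[0])),v)
C=plane(f,[(325,73),(325,152),(325,222.5)],.014);print(C,np.linalg.norm(np.diff(C,axis=0),axis=1))
n=np.array([-l[1],l[0]]);print("width",n@(q[2:]-l[2:]))
g=f["color"].mean(2)
print([(y,int(g[y,300:350].mean())) for y in range(55,90)]);print([(y,int(g[y,300:345].mean())) for y in range(138,232)])
```

```text
72.836105 [0.2951059  0.95546454 0.52316463 0.23634118]
72.56803 [0.29957312 0.95407337 0.59568685 0.2135939 ]
[[0.56849165 0.25544037 0.014     ]
 [0.54913133 0.19248903 0.014     ]
 [0.53019353 0.13088753 0.014     ]] [0.06586116 0.06444676]
width -0.076005265
[(55, 61), (56, 60), (57, 60), (58, 60), (59, 61), (60, 60), (61, 60), (62, 60), (63, 61), (64, 63), (65, 65), (66, 66), (67, 65), (68, 65), (69, 64), (70, 63), (71, 63), (72, 62), (73, 61), (74, 60), (75, 60), (76, 59), (77, 59), (78, 57), (79, 52), (80, 42), (81, 37), (82, 41), (83, 49), (84, 56), (85, 59), (86, 60), (87, 60), (88, 60), (89, 61)]
[(138, 60), (139, 60), (140, 60), (141, 60), (142, 60), (143, 59), (144, 59), (145, 62), (146, 65), (147, 65), (148, 64), (149, 63), (150, 62), (151, 61), (152, 61), (153, 60), (154, 58), (155, 59), (156, 58), (157, 56), (158, 50), (159, 48), (160, 53), (161, 58), (162, 59), (163, 60), (164, 60), (165, 60), (166, 59), (167, 60), (168, 59), (169, 59), (170, 60), (171, 60), (172, 60), (173, 60), (174, 60), (175, 60), (176, 59), (177, 59), (178, 60), (179, 60), (180, 59), (181, 59), (182, 60), (183, 59), (184, 59), (185, 59), (186, 59), (187, 59), (188, 59), (189, 59), (190, 59), (191, 59), (192, 59), (193, 59), (194, 59), (195, 59), (196, 59), (197, 59), (198, 59), (199, 60), (200, 59), (201, 59), (202, 59), (203, 59), (204, 59), (205, 59), (206, 59), (207, 59), (208, 60), (209, 59), (210, 59), (211, 59), (212, 59), (213, 59), (214, 56), (215, 50), (216, 46), (217, 53), (218, 61), (219, 63), (220, 63), (221, 62), (222, 61), (223, 60), (224, 60), (225, 59), (226, 58), (227, 58), (228, 57), (229, 57), (230, 57), (231, 58)]
```

```bash
python3 -c "
from h import *
go(.5789,.2875,.028,np.radians(-17.3))"
```

```text
shift [5.9  0.31 8.68] turn [-0.    0.01 -0.02] rot-alt
```

```bash
python3 -m creep '{"rows":[[1.5,0.1,1,0,0,0,20],[3.5,0.2,2.5,0,0,0,20],[5.3,0.3,4,0,0,0,20],[5.9,0.3,5.5,0,0,0,20],[5.9,0.3,7,0,0,0,20],[5.9,0.3,7.8,0,0,0,20],[5.9,0.3,8.1,0,0,0,20],[5.9,0.3,8.1,0,0,0,20]]}'; python3 -c "
from h import *
go(.5789,.2875,.027,np.radians(-17.3))
f=optics.grab_frame('wrist');cv2.imwrite('pics/w5.png',f['color'])"
```

```text
clock: 7.65
tcp_pos: [0.5791, 0.2891, 0.0435]
orientation: [2.531, 1.86, 0.001]
contact_force: [1.1, -0.1, -1.9]
grip_width: 0.0297
gripper_force: 44.9
shift [-0.06  0.01  0.66] turn [ 0.   -0.   -0.01] rot-alt
```

View pics/w5.png

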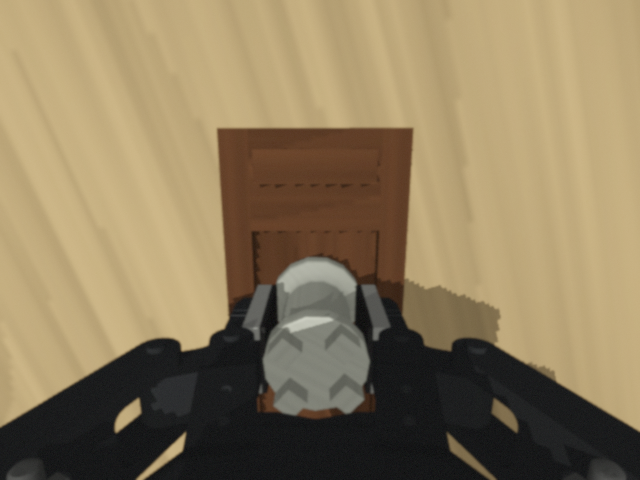

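The rook is over the far end pocket (columns 252–380) and centred at column 317. I'll lower it slowly.

```bash
python3 -m creep '{"rows":[[-0.05,0,0.25,0,0,0,20],[-0.05,0,0.45,0,0,0,20],[-0.05,0,0.55,0,0,0,20],[-0.05,0,0.6,0,0,0,20],[-0.05,0,0.62,0,0,0,20],[-0.05,0,0.62,0,0,0,20]]}'
```

```text
clock: 8.45
tcp_pos: [0.5782, 0.2883, 0.0273]
orientation: [-2.531, -1.861, -0.0]
contact_force: [0.5, -0.4, -2.0]
grip_width: 0.0297
gripper_force: 44.9
```

```bash
python3 -m creep '{"rows":[[0,0,0.02,0,0,0,20],[0,0,0.04,0,0,0,20],[0,0,0.05,0,0,0,20],[0,0,0.05,0,0,0,20]]}'
```

```text
clock: 8.95
tcp_pos: [0.5784, 0.2883, 0.0265]
orientation: [2.531, 1.861, 0.001]
contact_force: [-1.2, -0.8, 4.9]
grip_width: 0.0297
gripper_force: 44.8
```

The floor is touched at 5 N. I'll release and rise.

```bash
python3 -m creep '{"rows":[[0,0,0,0,0,0,32],[0,0,0,0,0,0,36],[0,0,0,0,0,0,45],[0,0,0,0,0,0,60],[0,0,0,0,0,0,65],[0,0,-0.6,0,0,0,65],[0,0,-2,0,0,0,65],[0,0,-4,0,0,0,65],[0,0,-5,0,0,0,65]]}'; python3 -c "
from h import *
s=optics.grab_frame('side')['color'];w=optics.grab_frame('wrist')['color'];cv2.imwrite('pics/s6.png',np.hstack([cv2.resize(w,(480,360)),cv2.resize(s[160:270,240:340],(320,360))]))
go(.5052,-.1762,.037,np.radians(7))"
```

```text
clock: 10.07
tcp_pos: [0.5793, 0.2893, 0.1553]
orientation: [2.53, 1.861, 0.007]
contact_force: [0.8, -0.1, -0.8]
grip_width: 0.0649
gripper_force: 0.0
shift [-18.71   2.67   4.67] turn [ 0.04 -0.03 -3.04] rot-alt
```

View pics/s6.png

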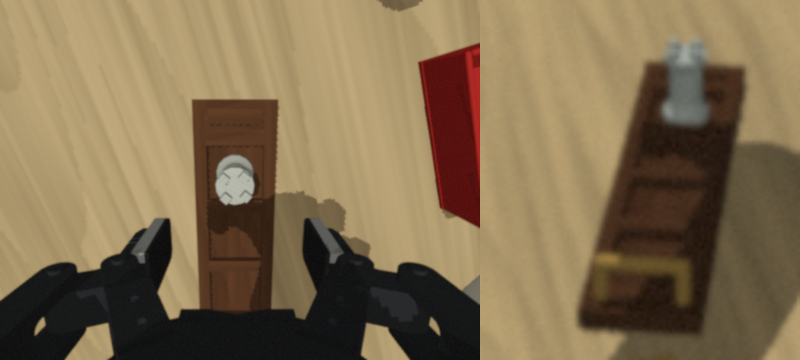

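The rook stands upright in the far pocket, at (235,180) in the left half. Next is the knight.

```bash
python3 -m creep '{"rows":[[-1.5,0.2,0,0,0,-0.3,70],[-3.8,0.5,0,0,0,-0.7,70],[-6.1,0.9,0,0,0,-1.1,70],[-8.4,1.2,0,0,0,-1.5,70],[-10.7,1.5,0,0,0,-1.9,70],[-13,1.9,0,0,0,-2.3,70],[-15.3,2.2,0,0,0,-2.7,70],[-17.4,2.5,0,0,0,-3,70],[-18.7,2.7,0,0,0,-3,70],[-18.7,2.7,0,0,0,-3,70]]}'
python3 - <<'E'
from h import *
go(.5052,-.1762,.040,np.radians(7))
f=optics.grab_frame('wrist');cv2.imwrite('pics/w7.png',f['color'])
E
```

```text
clock: 11.42
tcp_pos: [0.5019, -0.1816, 0.1505]
orientation: [-2.095, -2.34, 0.002]
contact_force: [-0.2, 0.7, -0.3]
grip_width: 0.07
gripper_force: 0.0
shift [0.2  0.16 4.42] turn [-0.01  0.   -0.09] rot-alt
```

View pics/w7.png

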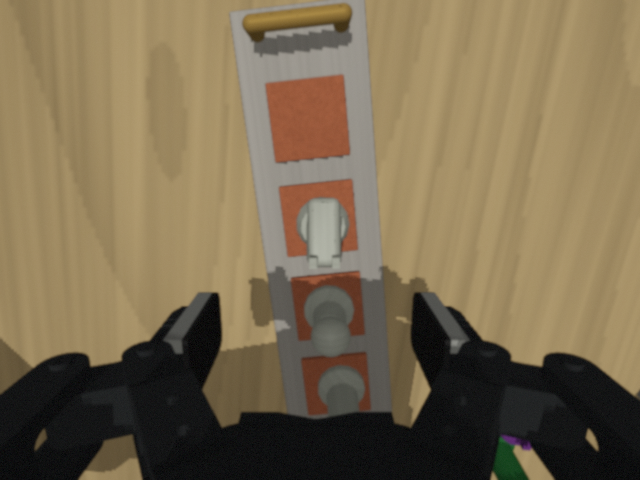

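The knight at (324,225) is now aligned with the image vertical, so the yaw is right.

```bash
python3 -c "
from h import *
f=optics.grab_frame('wrist');print(plane(f,[(323.5,222),(331,303),(342,386)],.025).round(4))
go(.5052,-.1762,.040,np.radians(7))"
```

```text
[[ 0.5068 -0.171   0.025 ]
 [ 0.5189 -0.2282  0.025 ]
 [ 0.5353 -0.2938  0.025 ]]
shift [0.05 0.1  4.43] turn [-0.   -0.   -0.04] rot-alt
```

```bash
python3 -m creep '{"rows":[[0.1,0.1,1,0,0,0,70],[0.1,0.1,2.2,0,0,0,70],[0.1,0.1,3.3,0,0,0,70],[0.1,0.1,4.1,0,0,0,70],[0.1,0.1,4.4,0,0,0,60],[0.1,0.1,4.4,0,0,0,35],[0.1,0.1,4.4,0,0,0,15],[0.1,0.1,4.4,0,0,0,15],[0.1,0.1,4.4,0,0,0,15],[0.1,0.1,4.4,0,0,0,15]]}' 45
```

```text
clock: 12.78
tcp_pos: [0.5062, -0.1756, 0.042]
orientation: [2.088, 2.345, 0.001]
contact_force: [-0.0, 0.2, 6.3]
grip_width: 0.0194
gripper_force: 44.9
```

```bash
python3 -m creep '{"rows":[[0,0,0,0,0,0,15],[0,0,0,0,0,0,15]]}'; python3 -c "
from h import *
go(.506,-.174,.040,np.radians(7))"
```

```text
clock: 13.02
tcp_pos: [0.5062, -0.1756, 0.042]
orientation: [2.088, 2.345, 0.001]
contact_force: [-1.1, 0.1, 6.7]
grip_width: 0.0193
gripper_force: 44.9
shift [ 0.06 -0.    0.08] turn [ 0.01  0.01 -0.04] rot-alt
```

```bash
python3 -m creep '{"rows":[[0,0,-0.4,0,0,0,15],[0,0,-1.2,0,0,0,15],[0,0,-2.4,0,0,0,15],[0,0,-3.6,0,0,0,15],[0,0,-3.6,0,0,0,15]]}'; python3 -c "
from h import *
go(.5592,.2245,.045,np.radians(-17.3))"
```

```text
clock: 13.65
tcp_pos: [0.5072, -0.1758, 0.1343]
orientation: [2.086, 2.343, 0.003]
contact_force: [-0.3, 0.2, -2.0]
grip_width: 0.0195
gripper_force: 44.1
shift [15.67  3.9   3.55] turn [0.04 0.01 2.99] rot-alt
```

```bash
python3 -m creep '{"rows":[[1,0.2,0,0,0,0.2,15],[3,0.7,0,0,0,0.6,15],[5.2,1.3,0,0,0,1,15],[7.4,1.8,0,0,0,1.4,15],[9.6,2.4,0,0,0,1.8,15],[11.8,2.9,0,0,0,2.2,15],[13.8,3.4,0,0,0,2.6,15],[15.1,3.8,0,0,0,3,15],[15.7,3.9,0.3,0,0,3,15],[15.7,3.9,1,0,0,3,15]]}'; python3 -c "
from h import *
go(.5592,.2245,.045,np.radians(-17.3))"
```

```text
clock: 14.9
tcp_pos: [0.5566, 0.226, 0.1053]
orientation: [2.529, 1.864, 0.001]
contact_force: [0.1, -0.3, -2.0]
grip_width: 0.0195
gripper_force: 44.0
shift [-0.03  0.12  2.41] turn [ 0.   -0.    0.01] rot-alt
```

```bash
python3 -m creep '{"rows":[[0,0.1,0.6,0,0,0,15],[0,0.1,1.4,0,0,0,15],[0,0.1,2.1,0,0,0,15],[0,0.1,2.4,0,0,0,15],[0,0.1,2.6,0,0,0,15],[0,0.1,2.75,0,0,0,15],[0,0.1,2.85,0,0,0,15],[0,0.1,2.85,0,0,0,15]]}'; python3 -c "
from h import *
go(.5592,.2245,.03,np.radians(-17.3))
f=optics.grab_frame('wrist');cv2.imwrite('pics/w8.png',f['color'])"
```

```text
clock: 15.9
tcp_pos: [0.5593, 0.2251, 0.0349]
orientation: [2.531, 1.861, 0.0]
contact_force: [-0.6, -0.6, -1.7]
grip_width: 0.0196
gripper_force: 44.0
shift [-0.02  0.    0.2 ] turn [ 0.   -0.   -0.01] rot-alt
```

View pics/w8.png

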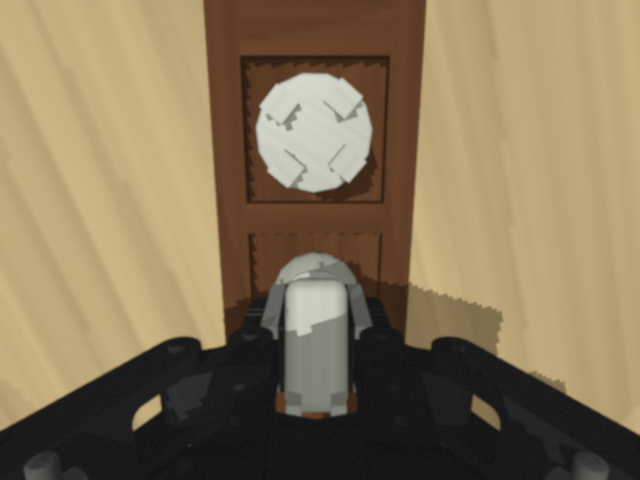

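The rook, at (314,132), is upright and centred in its pocket. The knight is centred over the next one. I'll lower it in small steps.

```bash
python3 -m creep '{"rows":[[0,0,0.06,0,0,0,15],[0,0,0.11,0,0,0,15],[0,0,0.15,0,0,0,15],[0,0,0.15,0,0,0,15]]}'
```

```text
clock: 16.45
tcp_pos: [0.5592, 0.225, 0.0311]
orientation: [2.531, 1.861, -0.0]
contact_force: [0.7, -0.4, -0.4]
grip_width: 0.0191
gripper_force: 44.1
```

```bash
python3 -m creep '{"rows":[[0,0,0.02,0,0,0,15],[0,0,0.04,0,0,0,15],[0,0,0.04,0,0,0,15]]}'
```

```text
clock: 16.82
tcp_pos: [0.5592, 0.225, 0.031]
orientation: [2.531, 1.861, 0.0]
contact_force: [-4.1, -2.7, 8.7]
grip_width: 0.0199
gripper_force: 45.6
```

```bash
python3 -m creep '{"rows":[[0,0,0,0,0,0,22],[0,0,0,0,0,0,26],[0,0,0,0,0,0,35],[0,0,0,0,0,0,50],[0,0,0,0,0,0,65],[0,0,-0.6,0,0,0,65],[0,0,-2,0,0,0,65],[0,0,-4,0,0,0,65],[0,0,-5,0,0,0,65]]}'; python3 -c "
from h import *
s=optics.grab_frame('side')['color'];w=optics.grab_frame('wrist')['color'];cv2.imwrite('pics/s9.png',np.hstack([cv2.resize(w,(480,360)),cv2.resize(s[160:270,240:340],(320,360))]))
go(.5167,-.2381,.16,np.radians(12.2))"
```

```text
clock: 17.95
tcp_pos: [0.5603, 0.2259, 0.159]
orientation: [2.53, 1.861, 0.007]
contact_force: [0.3, 0.8, 0.0]
grip_width: 0.065
gripper_force: 0.0
shift [-18.26   3.84  -0.08] turn [ 0.05 -0.02 -3.69] rot-alt
```

View pics/s9.png

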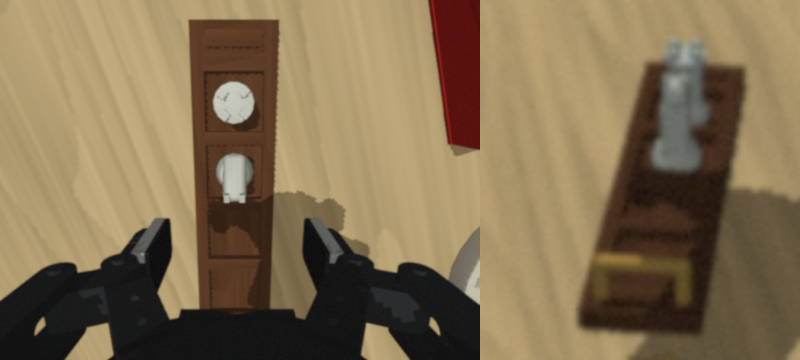

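Both pieces stand in their pockets: the rook at (233,102) and the knight at (235,178), in the left half. Next is the pawn.

```bash
python3 -m creep '{"rows":[[-1.5,0.3,0,0,0,-0.3,65],[-3.8,0.8,0,0,0,-0.8,65],[-6.1,1.3,0,0,0,-1.3,65],[-8.4,1.8,0,0,0,-1.8,65],[-10.7,2.2,0,0,0,-2.3,65],[-13,2.7,0,0,0,-2.8,65],[-15.3,3.2,0,0,0,-3.3,65],[-17.2,3.6,0,0,0,-3.7,65],[-18.3,3.8,0,0,0,-3.7,65],[-18.3,3.8,0,0,0,-3.7,65]]}'; python3 -c "
from h import *
go(.5167,-.2381,.044,np.radians(12.2))"
```

```text
clock: 19.3
tcp_pos: [0.5121, -0.2429, 0.1543]
orientation: [-1.977, -2.44, 0.002]
contact_force: [0.3, -0.4, -0.8]
grip_width: 0.0646
gripper_force: 0.0
shift [0.15 0.23 4.41] turn [-0.01  0.   -0.03] rot-alt
```

```bash
python3 -m creep '{"rows":[[0.1,0.15,1,0,0,0,65],[0.1,0.15,2.2,0,0,0,65],[0.1,0.15,3.3,0,0,0,65],[0.1,0.15,4.1,0,0,0,65],[0.1,0.15,4.4,0,0,0,65],[0.1,0.15,4.4,0,0,0,65]]}'; python3 -c "
from h import *
go(.5167,-.2381,.044,np.radians(12.2))"
```

```text
clock: 20.05
tcp_pos: [0.5167, -0.2363, 0.045]
orientation: [-1.971, -2.446, -0.0]
contact_force: [-0.7, -0.5, 0.1]
grip_width: 0.0652
gripper_force: 0.0
shift [-0.07 -0.02  0.04] turn [-0.   -0.    0.01] rot-alt
```

```bash
python3 -m creep '{"rows":[[-0.05,0,0.04,0,0,0,45],[-0.05,0,0.04,0,0,0,30],[-0.05,0,0.04,0,0,0,18],[-0.05,0,0.04,0,0,0,15],[-0.05,0,0.04,0,0,0,15],[-0.05,0,0.04,0,0,0,15]]}' 45
```

```text
clock: 20.8
tcp_pos: [0.5173, -0.2383, 0.0448]
orientation: [1.971, 2.445, 0.0]
contact_force: [-0.3, -0.9, 5.8]
grip_width: 0.0226
gripper_force: 43.9
```

```bash
python3 -m creep '{"rows":[[0,0,-0.4,0,0,0,15],[0,0,-1.2,0,0,0,15],[0,0,-2.4,0,0,0,15],[0,0,-3.6,0,0,0,15],[0,0,-3.6,0,0,0,15]]}'; python3 -c "
from h import *
go(.5396,.1615,.045,np.radians(-17.3))"
```

```text
clock: 21.42
tcp_pos: [0.5188, -0.2384, 0.1374]
orientation: [1.968, 2.441, 0.002]
contact_force: [0.5, 0.6, -1.7]
grip_width: 0.0224
gripper_force: 44.2
shift [15.47  4.19  3.66] turn [0.04 0.01 3.69] rot-alt
```

```bash
python3 -m creep '{"rows":[[1,0.2,0,0,0,0.3,15],[3,0.8,0,0,0,0.8,15],[5.2,1.4,0,0,0,1.3,15],[7.4,2,0,0,0,1.8,15],[9.6,2.6,0,0,0,2.3,15],[11.8,3.2,0,0,0,2.8,15],[13.8,3.7,0,0,0,3.3,15],[14.9,4.1,0,0,0,3.7,15],[15.5,4.2,0.3,0,0,3.7,15],[15.5,4.2,1,0,0,3.7,15]]}'; python3 -c "
from h import *
go(.5396,.1615,.045,np.radians(-17.3))"
```

```text
clock: 22.68
tcp_pos: [0.5371, 0.1634, 0.1084]
orientation: [2.529, 1.864, 0.001]
contact_force: [-0.4, -0.6, -1.5]
grip_width: 0.0225
gripper_force: 44.2
shift [-0.04  0.12  2.53] turn [ 0.   -0.    0.01] rot-alt
```

Target TCP height is about .033, so I'll stop a little above it.

```bash
python3 -m creep '{"rows":[[-0.05,0.1,0.6,0,0,0,15],[-0.05,0.1,1.4,0,0,0,15],[-0.05,0.1,2.1,0,0,0,15],[-0.05,0.1,2.5,0,0,0,15],[-0.05,0.1,2.7,0,0,0,15],[-0.05,0.1,2.8,0,0,0,15],[-0.05,0.1,2.88,0,0,0,15],[-0.05,0.1,2.88,0,0,0,15]]}'; python3 -c "
from h import *
go(.5396,.1615,.033,np.radians(-17.3))"
```

```text
clock: 23.68
tcp_pos: [0.5394, 0.1611, 0.0373]
orientation: [2.531, 1.861, 0.001]
contact_force: [-0.3, 0.7, -1.5]
grip_width: 0.0227
gripper_force: 44.2
shift [0.02 0.   0.17] turn [ 0.   -0.   -0.01] rot-alt
```

```bash
python3 -m creep '{"rows":[[0,0,0.06,0,0,0,15],[0,0,0.1,0,0,0,15],[0,0,0.13,0,0,0,15],[0,0,0.13,0,0,0,15]]}'
```

```text
clock: 24.18
tcp_pos: [0.5393, 0.1611, 0.0339]
orientation: [2.531, 1.861, 0.0]
contact_force: [-0.6, -0.6, 0.6]
grip_width: 0.0229
gripper_force: 44.3
```

```bash
python3 -m creep '{"rows":[[0,0,0.02,0,0,0,15],[0,0,0.04,0,0,0,15],[0,0,0.04,0,0,0,15]]}'
```

```text
clock: 24.55
tcp_pos: [0.5394, 0.1613, 0.0338]
orientation: [2.53, 1.861, 0.001]
contact_force: [-2.6, -0.7, 9.7]
grip_width: 0.0224
gripper_force: 45.0
```

```bash
python3 -m creep '{"rows":[[0,0,0,0,0,0,25],[0,0,0,0,0,0,29],[0,0,0,0,0,0,37],[0,0,0,0,0,0,50],[0,0,0,0,0,0,65],[0,0,-0.6,0,0,0,65],[0,0,-2,0,0,0,65],[0,0,-4,0,0,0,65],[0,0,-5,0,0,0,65]]}'; python3 -c "
from h import *
go(.5334,-.3006,.16,np.radians(12.2))
f=optics.grab_frame('wrist');c=f['color'];h=cv2.cvtColor(c,cv2.COLOR_BGR2HSV);n,l,s,m=cv2.connectedComponentsWithStats(((h[...,1]<45)&(h[...,2]>120)).astype('uint8')[:330,200:440].copy())
print([(a.tolist(),b.round()) for a,b in zip(s[1:],m[1:]) if a[4]>200])"
```

```text
clock: 25.68
tcp_pos: [0.5404, 0.1618, 0.1616]
orientation: [2.53, 1.861, 0.006]
contact_force: [1.0, -0.7, -0.4]
grip_width: 0.0651
gripper_force: 0.0
shift [-17.74   5.24   0.04] turn [ 0.03 -0.01 -3.69] rot-alt
[([83, 0, 60, 53, 2021], array([110.,  18.])), ([88, 86, 48, 69, 2386], array([112., 121.])), ([89, 203, 49, 56, 1902], array([112., 230.]))]
```

Three upright blobs, rook, knight and pawn, are in line, and the pawn is standing. Now the king.

```bash
python3 -m creep '{"rows":[[-1.5,0.4,0,0,0,-0.3,65],[-3.7,1.1,0,0,0,-0.8,65],[-5.9,1.8,0,0,0,-1.3,65],[-8.1,2.4,0,0,0,-1.8,65],[-10.3,3.1,0,0,0,-2.3,65],[-12.5,3.7,0,0,0,-2.8,65],[-14.7,4.4,0,0,0,-3.3,65],[-16.6,5,0,0,0,-3.7,65],[-17.7,5.3,0,0,0,-3.7,65],[-17.7,5.3,0,0,0,-3.7,65]]}'; python3 -c "
from h import *
go(.5334,-.3006,.052,np.radians(12.2))"
```

```text
clock: 26.98
tcp_pos: [0.5328, -0.304, 0.158]
orientation: [1.977, 2.44, -0.001]
contact_force: [0.1, -0.0, 1.2]
grip_width: 0.065
gripper_force: 0.0
shift [0.13 0.05 4.24] turn [-0.    0.01 -0.03] rot-alt
```

```bash
python3 -m creep '{"rows":[[0.1,0,1,0,0,0,65],[0.1,0,2.2,0,0,0,65],[0.1,0,3.3,0,0,0,65],[0.1,0,4,0,0,0,65],[0.1,0,4.2,0,0,0,65],[0.1,0,4.2,0,0,0,65]]}'; python3 -c "
from h import *
go(.5334,-.3006,.052,np.radians(12.2))"
```

```text
clock: 27.72
tcp_pos: [0.5337, -0.2981, 0.0533]
orientation: [1.971, 2.446, 0.001]
contact_force: [0.2, -0.7, 1.1]
grip_width: 0.065
gripper_force: 0.0
shift [-0.09 -0.03  0.05] turn [0.   0.   0.01] rot-alt
```

```bash
python3 -m creep '{"rows":[[-0.08,-0.03,0.05,0,0,0,45],[-0.08,-0.03,0.05,0,0,0,30],[-0.08,-0.03,0.05,0,0,0,18],[-0.08,-0.03,0.05,0,0,0,15],[-0.08,-0.03,0.05,0,0,0,15],[-0.08,-0.03,0.05,0,0,0,15]]}' 50
```

```text
clock: 28.48
tcp_pos: [0.5336, -0.301, 0.0523]
orientation: [1.971, 2.444, 0.0]
contact_force: [-0.9, -1.0, 5.4]
grip_width: 0.0261
gripper_force: 48.7
```

```bash
python3 -m creep '{"rows":[[0,0,-0.4,0,0,0,15],[0,0,-1.2,0,0,0,15],[0,0,-2.4,0,0,0,15],[0,0,-3.6,0,0,0,15],[0,0,-3.6,0,0,0,15]]}'; python3 -c "
from h import *
go(.5199,.0985,.055,np.radians(-17.3))"
```

```text
clock: 29.1
tcp_pos: [0.5347, -0.301, 0.1449]
orientation: [1.968, 2.442, 0.002]
contact_force: [0.2, -0.2, -2.6]
grip_width: 0.0264
gripper_force: 49.4
shift [15.76  2.8   3.55] turn [0.04 0.02 3.69] rot-alt
```

```bash
python3 -m creep '{"rows":[[1,0.2,0,0,0,0.3,15],[3,0.5,0,0,0,0.8,15],[5.2,0.9,0,0,0,1.3,15],[7.4,1.3,0,0,0,1.8,15],[9.6,1.7,0,0,0,2.3,15],[11.8,2.1,0,0,0,2.8,15],[13.8,2.5,0,0,0,3.3,15],[15.1,2.7,0,0,0,3.7,15],[15.7,2.9,0.3,0,0,3.7,15],[15.7,2.9,1,0,0,3.7,15]]}'; python3 -c "
from h import *
go(.5199,.0985,.041,np.radians(-17.3))"
```

```text
clock: 30.35
tcp_pos: [0.5205, 0.1, 0.1161]
orientation: [-2.528, -1.865, -0.002]
contact_force: [0.4, 0.4, -3.4]
grip_width: 0.0263
gripper_force: 49.4
shift [-0.07 -0.01  3.  ] turn [ 0.   -0.01  0.01] rot-alt
```

```bash
python3 -m creep '{"rows":[[-0.05,0,0.6,0,0,0,15],[-0.05,0,1.4,0,0,0,15],[-0.05,0,2.1,0,0,0,15],[-0.05,0,2.5,0,0,0,15],[-0.05,0,2.7,0,0,0,15],[-0.05,0,2.82,0,0,0,15],[-0.05,0,2.82,0,0,0,15],[-0.05,0,2.82,0,0,0,15]]}'; python3 -c "
from h import *
go(.5199,.0985,.041,np.radians(-17.3))"
```

```text
clock: 31.35
tcp_pos: [0.5205, 0.0973, 0.0465]
orientation: [2.531, 1.861, 0.001]
contact_force: [-0.0, 0.3, -3.3]
grip_width: 0.0265
gripper_force: 49.4
shift [ 0.04 -0.04  0.22] turn [ 0.01 -0.   -0.01] rot-alt
```

```bash
python3 -m creep '{"rows":[[0.04,-0.04,0.08,0,0,0,15],[0.04,-0.04,0.13,0,0,0,15],[0.04,-0.04,0.17,0,0,0,15],[0.04,-0.04,0.17,0,0,0,15]]}'
```

```text
clock: 31.85
tcp_pos: [0.5194, 0.0984, 0.0417]
orientation: [-2.531, -1.861, 0.0]
contact_force: [-0.1, -0.6, -2.4]
grip_width: 0.0264
gripper_force: 49.4
```

```bash
python3 -m creep '{"rows":[[0,0,0.02,0,0,0,15],[0,0,0.04,0,0,0,15],[0,0,0.04,0,0,0,15]]}'
```

```text
clock: 32.22
tcp_pos: [0.5199, 0.0985, 0.0413]
orientation: [2.531, 1.861, 0.001]
contact_force: [-0.6, -0.4, 4.5]
grip_width: 0.0265
gripper_force: 49.3
```

```bash
python3 -m creep '{"rows":[[0,0,0,0,0,0,29],[0,0,0,0,0,0,33],[0,0,0,0,0,0,40],[0,0,0,0,0,0,55],[0,0,0,0,0,0,65],[0,0,-0.6,0,0,0,65],[0,0,-2,0,0,0,65],[0,0,-4,0,0,0,65],[0,0,-6,0,0,0,65],[0,0,-6.5,0,0,0,65]]}'; python3 -c "
from h import *
s=optics.grab_frame('side')['color'];w=optics.grab_frame('wrist')['color'];cv2.imwrite('pics/s10.png',np.hstack([cv2.resize(w,(480,360)),cv2.resize(s[160:270,240:340],(320,360))]))"
```

```text
clock: 33.48
tcp_pos: [0.5212, 0.0993, 0.2077]
orientation: [2.528, 1.859, 0.009]
contact_force: [-0.6, -0.2, -0.3]
grip_width: 0.0651
gripper_force: 0.0
```

View pics/s10.png

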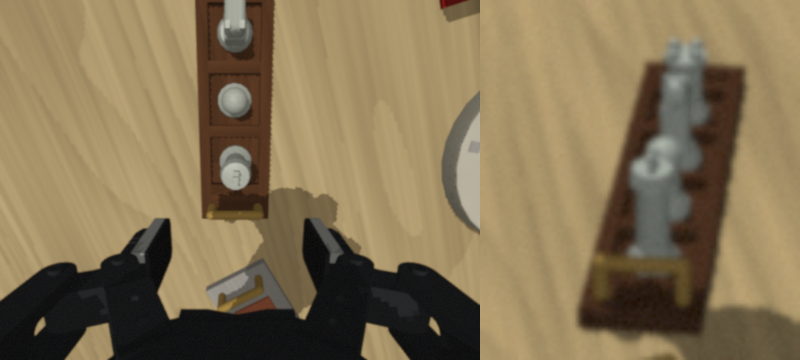

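All four stand upright, with the king (235,168) beside the tray handle, then the pawn (234,100), the knight (235,30) and the rook at the far end.

```bash
python3 -c "
from bench import r
print(r.hand_in())"
```

```text
the job is handed in; nothing more can be done
None
```

I moved all four castings into the tray in reverse order and handed the job in at about 33.5 s: king beside the tray handle, then pawn, knight and rook farthest away, all upright in the last picture; the hand-in gave no verdict.

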